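Lock in the reference cell and hold the sample cell in the light path

TASK

On the light gauge, first swing the keeper bar shut over the reference cell until it sits home in its detent. Then take the taller of the two cells out of the rack, gripping it by its ribbed frosted faces only and never touching its clear faces, and hold it upright and still in the air midway between the gauge's two upper lenses, so that the beam goes squarely in and out through the middle of its clear faces. Finish while still holding it there; leave the reference cell, the short cell and the other things where they are.

Things in the scene. Friction and masses are not known exactly. Their poses are not given: they have to be found in the camera images.
- gauge: fixed light gauge, base 150 x 170 x 10 mm. Origin on the bench under the middle of the beam; y along the beam (to the lamp), x away from the robot at yaw 0. Two grey housings, |y| 44 to 78 mm: rear part (x -22 to 38 mm) 145 mm high, each with a 26 mm lens, 78 mm between the lenses; front part (x -94 to -38 mm) 68 mm high, with the reference bay between (x -70 mm, y 0)
- beam_mid (a point): point in the air midway between the gauge's two upper lenses, on the axis of the beam, 110 mm above the bench; axes as the gauge's (y along the beam)
- keeper (a joint): swing of the keeper bar about its upright pivot, rad: 0 = shut, along the gauge's -y across the reference cell; grows as its free end swings out to the gauge's -x (towards the robot), up to 1.25. Light friction (0.3 N at the peg), stays where left; at about 0.1 rad a sprung ball resists with about 1.5 N at the peg, past 0.05 rad it drops behind the bar and holds it home; push it right to 0
- keeper_hinge (a point): point on the keeper bar's upright pivot axis, 95 mm above the bench, over the lamp side's front part; the bar is steel, 12 mm wide, its top 78 mm above the bench
- keeper_peg (a point): middle of the upright steel finger peg at the free end of the keeper bar: 12 mm across, from 78 to 112 mm above the bench, 124 mm from the pivot axis; this point is 95 mm above the bench
- ref_cell: reference cell, 56 mm tall, standing in the gauge's reference bay under the path of the keeper bar (its top 68 mm above the bench); origin at the centre of its underside; stays where it is
- rack: fixed black rack plate 110 x 60 x 16 mm with two pockets along its x axis, centres 26 mm either side of its middle, 10 mm deep (pocket floor 6 mm above the bench), about 2 mm of play round a cell; origin at the centre of its underside
- cell_mid (a point): centre of the taller cell (the one to hold), 30 mm above its underside. Upright, 60 mm tall, 18 mm in its x (clear glass face to clear face), 32 mm in its y over two white ribbed frosted plates (18 mm wide, 0 to 54 mm high, 2 mm proud of the glass); grey stopper in the top 5 mm; z up; about 60 g. In either pocket, its y along the rack's y
- tall_cell: the same taller cell; origin at the centre of its underside
- short_cell: spare cell of the same footprint but 38 mm tall, in the rack's other pocket; origin at the centre of its underside; stays there
- flange_b: steel flange 63 mm across, 18 mm high, lying on the bench; stays there
- bush_1: steel bush 28 mm across and high, standing on the bench; stays there
Things that resemble listed ones, but are neither listed nor needed, are in the scene too. What is shaped like the tall_cell but turquoise is not meant.

How it is judged:
By the outcome, as a careful person would: the job done as asked, in the order asked, and still so for the second after the job is handed in, while the arm keeps its last pose, push and grip.
It also fails if it takes over 59 s, if anything falls off the work surface, if the arm or the gripper's body presses on something with over 40 N, if the wrist force passes 120 N, or if a joint passes its speed limit or range.

ROBOT

A 6-joint arm with a two-finger parallel gripper is mounted at the origin on a cart in front of the work surface, level with it; the furniture and walls round the work are solid. World frame = base frame: x ahead of the robot, y to its left, z up, the work surface at z = 0. Lengths are in m, angles in rad, forces in N, time in s.
With the tool pointing down it reaches from about 0.375 to 0.9 m from the base axis. Payload 3.1 kg.
Tool frame: the origin (TCP) lies midway between the tips of the shut fingers; the grasp point (between the pads) lies 19 mm behind it; z points along the fingers, y is the line along which they close (so a half turn about z gives the same grasp; the last joint's range is limited). The gripper opens to 85 mm and grips with 20 to 120 N. Pads are 22 mm wide; open, the fingers measure 114 mm over their backs; the gripper's body (76 mm by 85 mm) begins 54 mm behind the grasp point. The pads swing forward as they close: fully open they stand 13 mm farther back than shut.
Start: joints at [-1.286, 0.527, 1.433, -0, 1.181, -0.178], TCP at [0.279, -0.559, 0.231] pointing down, gripper open.
Joint ranges: [-3.08, 3.08], [-0.75, 2.2], [0.22, 2.44], [-1.43, 4.57], [0, 2.65], [-2.85, 2.85]. Speed limits (rad/s): [2.79, 2.79, 3.14, 3.14, 3.14, 3.14].

INTERFACE

Orientations are given as a 3x3 rotation matrix whose columns are the frame's x, y, z axes.
In Python, from rig import get_obs, optics, job, models gives the robot as it stands.
- The arm moves only by the shell command python3 -m crank 'ROWS' [FORCE]. ROWS is JSON, a list of rows, each a list of 5 numbers: the gripper's target within -1 to 1 (fully open at 1, half-way at 0, shut at -1), then the shift along the tool's x, y, z normalised to -1 to 1, where 1 is 500 mm, then the turn about the tool's z normalised to -1 to 1, where 1 is pi rad. A call has 1 to 20 rows; each row is the pose to reach, as a shift and turn from the pose commanded when the call began, along the tool's axes at that moment, turning the shorter way round; what a row does not reach only later rows make up. A row lasts 1/10 s, in which the tool goes at most 50 mm and 8.59 degrees, less where a joint would pass 70% of its speed; a pose out of reach is approached as far as the arm can. A call with a number of a shift or a turn outside -1 to 1 is refused whole. A call with a gripper value outside its range is refused whole. The fingers move at their own pace and stop on an object; FORCE is the grip in N (left out, the last holds). Time passes only in rows, so rows that repeat a pose let the fingers close. It gives the time, the measured TCP pose, the force, the opening and the grip force at its end, in the units of the state.
- get_obs(): the state, without advancing time (a new reading comes with each control period).
- optics.camera(name): name is "side" or "top" or "wrist"; returns a dict with "color" (480x640x3 uint8, blue, green, red), "depth" (480x640 float32, m along the optical axis (not along the pixel's ray), 0 where there is no reading), "intrinsics" (3x3 intrinsics, pixels), "world_to_cam" (4x4, takes a point from world to camera coordinates). Camera axes: x right, y down, z forward; pixel columns grow to the right and rows downward; lengths in m; the calibration is good to about 2 mm. The wrist camera is an equidistant fisheye: a pixel r from the principal point sees the ray r / f radians off the axis. A picture is of the moment at which its call begins.
- job.job_done(): hands the job in; it is judged then, once.
Trained networks look in a picture, given as the dict that the camera call returned (one of the last four; its "shot" number tells which), for a name from the list of things; names that differ only in an ending like _2 or _b are one class to them, and where a whole thing is asked for, a point or a joint stands for the part that bears it (a point fixed in the world has none). Each returns a list of dicts, best first, with "confidence" (0 to 1); they miss things now and then, are a little off and sometimes report something else, mostly with a low value. They report only what shows in the picture. A call takes as long as a camera call. They do not tell look-alikes from the thing itself.
- models.spot_in(picture, query): "pixel" ([row, column] in pixels, amid what is visible of it).
- models.trace(picture, query): "mask" (480x640 bool, what is visible of it) and "pixel" ([row, column] in pixels, amid what is visible of it).
The state is a dict: "time_s": time; "qpos": joint angles; "dq": joint speeds; "effort": joint torques, N m; "tool_pos": TCP position; "tcp_rot": TCP orientation; "wrist_force": force on the tool from outside, world axes, zero at the start; "torque": the same for the moment, N m; "opening": opening from 0.0 (shut) to 1.0 (fully open); "grasp_force": force on a finger pad.
Only numpy, scipy, OpenCV 4.12 (cv2) and the standard library are available. Lean on these libraries where they do the work, as an engineer would, in place of code of your own. Each camera call takes 0.05 s, during which the arm holds its last target. There are 200 camera calls.

## Working session

There is one attempt and no reset: what is moved stays moved. The work goes in short steps, Python scripts to look and compute and a shell command to move; the robot and the scene stay as the last step left them, time stands still between calls to the robot, and variables do not carry over. Pictures are saved under pics/ and viewed, at most 10 in all, crops included, and the job is handed in when it is done.

```bash
mkdir -p pics; cat > h.py <<'E'
import numpy as np, cv2
from rig import get_obs, optics, job, models
def pts(pic, mask=None):
    """world points of depth pixels (side/top pinhole)"""
    K=pic["intrinsics"]; T=np.linalg.inv(pic["world_to_cam"])
    d=pic["depth"]; m=(d>0) if mask is None else (mask&(d>0))
    r,c=np.nonzero(m); z=d[r,c]
    p=np.c_[(c-K[0,2])/K[0,0]*z,(r-K[1,2])/K[1,1]*z,z]
    return p@T[:3,:3].T+T[:3,3]
def proj(pic,P):
    T=pic["world_to_cam"];K=pic["intrinsics"]
    q=T[:3,:3]@np.asarray(P,float)+T[:3,3]; q=K@q; return q[:2]/q[2]
E
python3 - <<'E'
from h import *
import pickle
o=get_obs(); print(o["time_s"],o["tool_pos"],o["tcp_rot"].round(3) if hasattr(o["tcp_rot"],"round") else o["tcp_rot"],o["opening"])
for n in ("top","side"):
    p=optics.camera(n); cv2.imwrite(f"pics/{n}0.png",p["color"]); pickle.dump(p,open(n+".pkl","wb"))
    T=np.linalg.inv(p["world_to_cam"]); print(n,T[:3,3].round(3),T[:3,2].round(2))
    for q in ("gauge","keeper","keeper_peg","ref_cell","rack","tall_cell","short_cell","flange_b","bush_1"):
        for r in models.trace(p,q)[:3]:
            w=pts(p,r["mask"]); 
            print(n,q,round(r["confidence"],2),[int(v) for v in r["pixel"]],int(r["mask"].sum()),np.median(w,0).round(3) if len(w) else None, (w.min(0).round(3),w.max(0).round(3)) if len(w) else None)
E
```

```text
0.0 [ 0.27884743 -0.55852445  0.23033502] [[ 0.895  0.446 -0.001]
 [ 0.446 -0.895  0.002]
 [ 0.    -0.002 -1.   ]] 1.0033187304297426
top [ 0.453 -0.209  0.987] [ 0.16  0.02 -0.99]
top gauge 0.76 [199, 235] 10426 [ 0.662 -0.043  0.042] (array([ 0.503, -0.14 , -0.004]), array([0.773, 0.049, 0.152]))
top keeper 0.6 [250, 210] 724 [ 0.565 -0.018  0.079] (array([ 0.505, -0.058,  0.003]), array([0.63 , 0.022, 0.115]))
top keeper_peg 0.7 [252, 212] 803 [ 0.564 -0.019  0.078] (array([ 0.503, -0.059, -0.004]), array([0.628, 0.025, 0.116]))
top ref_cell 0.76 [219, 238] 348 [ 0.614 -0.052  0.064] (array([ 0.6  , -0.058,  0.012]), array([ 0.633, -0.039,  0.074]))
top ref_cell 0.35 [198, 235] 9941 [ 0.662 -0.042  0.048] (array([ 0.503, -0.138,  0.001]), array([0.773, 0.049, 0.152]))
top rack 0.68 [294, 433] 1860 [ 0.511 -0.375  0.016] (array([ 0.454, -0.421,  0.002]), array([ 0.572, -0.331,  0.063]))
top rack 0.23 [200, 233] 10314 [ 0.662 -0.042  0.043] (array([ 0.503, -0.138, -0.004]), array([0.773, 0.066, 0.152]))
top tall_cell 0.68 [243, 337] 276 [ 0.59  -0.213  0.06 ] (array([ 0.576, -0.226,
[... 1610 characters left out ...]
4  0.041] (array([ 0.507, -0.187,  0.003]), array([ 0.539, -0.156,  0.064]))
side tall_cell 0.73 [268, 328] 564 [ 0.583 -0.212  0.038] (array([ 0.575, -0.225,  0.001]), array([ 0.607, -0.196,  0.064]))
side tall_cell 0.61 [293, 424] 770 [ 0.532 -0.365  0.044] (array([ 0.523, -0.392,  0.001]), array([ 0.625, -0.348,  0.068]))
side short_cell 0.83 [323, 434] 530 [ 0.483 -0.382  0.033] (array([ 0.474, -0.404,  0.012]), array([ 0.515, -0.366,  0.046]))
side short_cell 0.73 [252, 371] 272 [ 0.644 -0.276  0.023] (array([ 0.637, -0.288,  0.005]), array([ 0.666, -0.262,  0.032]))
side bush_1 0.57 [254, 369] 340 [ 0.645 -0.276  0.022] (array([ 0.635, -0.292, -0.002]), array([ 0.702, -0.26 ,  0.032]))
```

```bash
python3 - <<'E'
from h import *
import pickle
t=pickle.load(open("top.pkl","rb")); s=pickle.load(open("side.pkl","rb"))
a=t["color"][130:350,140:500]; b=s["color"][190:370,130:490]
im=np.vstack([cv2.resize(x,None,fx=1.5,fy=1.5,interpolation=3) for x in (a,b)])
cv2.imwrite("pics/c1.png",im); print(im.shape)
# gauge fit: top surfaces of rear housings (z~.145), front (.068)
for n,p in (("top",t),("side",s)):
    w=pts(p); w=w[(w[:,0]>.48)&(w[:,0]<.8)&(w[:,1]>-.18)&(w[:,1]<.1)]
    for z,nm in ((.145,"rear"),(.068,"front"),(.010,"base")):
        v=w[abs(w[:,2]-z)<(.004 if z>.02 else .003)]
        if len(v)>30:
            r=cv2.minAreaRect((v[:,:2]*1000).astype(np.float32)); print(n,nm,len(v),np.round(r[0],1),np.round(r[1],1),round(r[2],1))
    v=w[(w[:,2]>.09)&(w[:,2]<.125)&(w[:,0]<.6)]; print("peg?",len(v),np.median(v,0).round(4) if len(v) else 0,v.min(0).round(3),v.max(0).round(3))
    w=pts(p)
    w=w[(w[:,0]>.43)&(w[:,0]<.6)&(w[:,1]>-.45)&(w[:,1]<-.3)]
    for z,d in ((.016,.004),(.066,.004),(.044,.004)):
        v=w[abs(w[:,2]-z)<d]
        if len(v)>20:
            r=cv2.minAreaRect((v[:,:2]*1000).astype(np.float32)); print(n,"rack z",z,len(v),np.round(r[0],1),np.round(r[1],1),round(r[2],1))
E
```

```text
(600, 540, 3)
top rear 1650 [694.4 -52.7] [155.9  60.5] 87.0
top front 1471 [635.1 -94.2] [245.8 167.1] 67.1
top base 7902 [640. -40.] [279.9 320. ] 90.0
peg? 64 [ 0.5117 -0.0503  0.1117] [ 0.507 -0.055  0.09 ] [ 0.518 -0.044  0.116]
top rack z 0.016 1786 [ 516.1 -376.4] [165.5 131.6] 0.9
top rack z 0.066 176 [ 537.3 -367.5] [17.5 31.3] 19.7
top rack z 0.044 189 [ 512.8 -376.1] [69.7 29.9] 21.1
side rear 714 [694.4 -50.6] [155.5  61.5] 87.2
side front 970 [612.4 -46. ] [157.  213.2] 84.6
side base 3040 [639.9 -40. ] [279.7 319.7] 90.0
peg? 117 [ 0.5094 -0.0484  0.1037] [ 0.505 -0.053  0.09 ] [ 0.517 -0.042  0.113]
side rack z 0.016 1269 [ 513.  -375.2] [112.1  61.6] 19.6
side rack z 0.066 145 [ 538.3 -366.1] [17.9 27.6] 20.8
side rack z 0.044 262 [ 512.6 -374.5] [68.2 33.2] 18.2
```

View pics/c1.png

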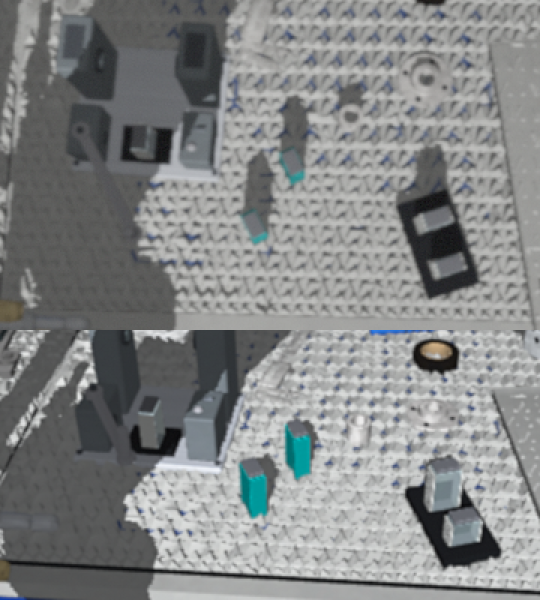

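The picture shows the gauge at upper left with its keeper bar swung out towards the robot. The two turquoise decoys stand in the middle. The rack is at the right, with the tall clear cell in its far pocket (top crop px ~(435,218)) and the short one in the near pocket. Gauge yaw is about -3°, its origin about (0.686, -0.051), and rack yaw about 20°.

First I move to beside the peg with the fingers shut.

```bash
cat >> h.py <<'E'
YAW=np.radians(-3.0); G0=np.array([.6864,-.0512]); RG=np.array([[np.cos(YAW),-np.sin(YAW)],[np.sin(YAW),np.cos(YAW)]])
def gw(x,y): return G0+RG@np.array([x,y])
def delta(P,yang=None):
    """row numbers to bring TCP to world P with tool y at heading yang (deg)"""
    o=get_obs(); R=np.array(o["tcp_rot"]); d=R.T@(np.asarray(P)-o["tool_pos"])/.5
    h=np.degrees(np.arctan2(R[1,1],R[0,1])); t=0 if yang is None else -((yang-h+180)%360-180)/180
    return d.round(4),round(t,4),"heading",round(h,2)
E
python3 -m crank '[[-1,0.863,-0.773,0,0],[-1,0.863,-0.773,0,0],[-1,0.863,-0.773,0,0],[-1,0.863,-0.773,0,0],[-1,0.863,-0.773,0,0],[-1,0.863,-0.773,0,0],[-1,0.863,-0.773,0,0],[-1,0.863,-0.773,0,0],[-1,0.863,-0.773,0,0],[-1,0.863,-0.773,0,0],[-1,0.863,-0.773,0,0],[-1,0.863,-0.773,0,0],[-1,0.863,-0.773,0,0],[-1,0.863,-0.773,0,0],[-1,0.863,-0.773,0,0]]' 40
python3 - <<'E'
from h import *
t=np.radians(-59.4)
u=np.array([np.cos(t),np.sin(t)])
a=np.array([.511,-.050])-.035*u
print(delta([*a,.088],-59.4))
p=optics.camera("wrist"); cv2.imwrite("pics/w1.png",p["color"])
E
```

```text
time_s: 2.5
tool_pos: [0.4924, -0.0215, 0.2313]
tcp_rot: [[0.895, 0.446, -0.0], [0.446, -0.895, -0.0], [-0.0, 0.0, -1.0]]
wrist_force: [-1.4, 0.3, -0.3]
opening: 0.002
grasp_force: 0.0
(array([ 0.0031, -0.0023,  0.2866]), np.float64(-0.0229), 'heading', np.float64(-63.53))
```

View pics/w1.png

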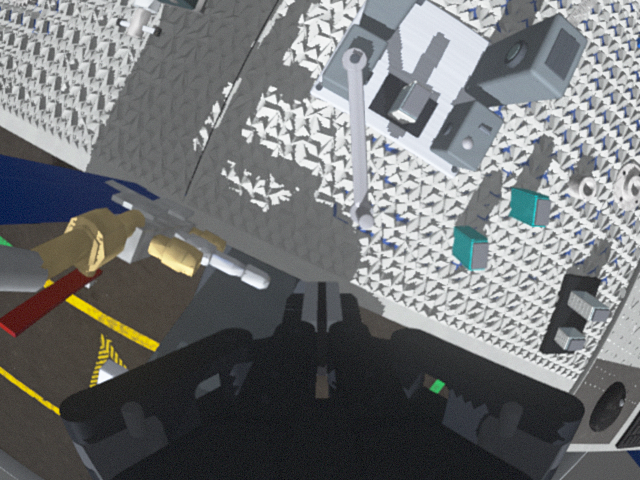

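The wrist view shows the shut fingers at (320,300), the peg at (365,218) and the hinge at (355,60). A rod-like fixture lies at the left, with its tip at (265,278). I check how high it is before going down.

```bash
python3 - <<'E'
from h import *
import pickle
for n in ("top","side"):
    w=pts(pickle.load(open(n+".pkl","rb")))
    v=w[(w[:,0]>.3)&(w[:,0]<.56)&(w[:,1]>-.1)&(w[:,1]<.2)&(w[:,2]>.012)]
    for y in np.arange(-.1,.2,.03):
        q=v[(v[:,1]>=y)&(v[:,1]<y+.03)]
        if len(q): print(n,round(y,2),len(q),q.min(0).round(3),q.max(0).round(3))
E
```

```text
top -0.1 5 [ 0.453 -0.095  0.012] [ 0.513 -0.075  0.013]
top -0.07 183 [ 0.494 -0.062  0.012] [ 0.54  -0.04   0.116]
top -0.04 181 [ 0.435 -0.04   0.012] [ 0.56  -0.016  0.082]
top -0.01 179 [ 0.411 -0.007  0.012] [0.553 0.02  0.083]
top 0.02 249 [0.398 0.02  0.012] [0.553 0.05  0.137]
top 0.05 621 [0.396 0.05  0.012] [0.54  0.08  0.139]
top 0.08 3386 [0.391 0.08  0.012] [0.553 0.11  0.455]
top 0.11 846 [0.393 0.11  0.012] [0.552 0.14  0.434]
top 0.14 1233 [0.401 0.14  0.012] [0.546 0.17  0.377]
top 0.17 115 [0.401 0.17  0.013] [0.549 0.191 0.318]
side -0.07 241 [ 0.502 -0.057  0.071] [ 0.521 -0.04   0.113]
side -0.04 93 [ 0.508 -0.04   0.072] [ 0.56  -0.014  0.08 ]
side -0.01 215 [ 0.409 -0.005  0.062] [0.425 0.02  0.08 ]
side 0.02 242 [0.399 0.02  0.018] [0.435 0.05  0.122]
side 0.05 990 [0.394 0.05  0.012] [0.441 0.08  0.137]
side 0.08 1748 [0.39  0.08  0.012] [0.451 0.11  0.145]
side 0.11 576 [0.391 0.11  0.012] [0.436 0.14  0.1  ]
side 0.14 132 [0.4   0.14  0.012] [0.411 0.158 0.044]
```

```bash
python3 - <<'E'
from h import *
import pickle
for n in ("top","side"):
    w=pts(pickle.load(open(n+".pkl","rb")))
    for lo,hi in ((.1,.15),(.15,.25),(.25,.6)):
        v=w[(w[:,0]>.2)&(w[:,0]<.6)&(w[:,1]>-.15)&(w[:,1]<.4)&(w[:,2]>lo)&(w[:,2]<hi)]
        if len(v): print(n,lo,len(v),np.percentile(v,[0,2,50,98,100],axis=0).round(3).tolist())
E
```

```text
top 0.1 895 [[0.411, -0.055, 0.1], [0.414, -0.052, 0.104], [0.429, 0.087, 0.132], [0.513, 0.169, 0.149], [0.518, 0.174, 0.15]]
top 0.15 1441 [[0.26, 0.023, 0.15], [0.419, 0.086, 0.153], [0.444, 0.1, 0.204], [0.463, 0.171, 0.247], [0.472, 0.174, 0.25]]
top 0.25 3165 [[0.264, 0.023, 0.25], [0.443, 0.094, 0.255], [0.478, 0.106, 0.335], [0.509, 0.168, 0.441], [0.516, 0.175, 0.455]]
side 0.1 907 [[0.41, -0.053, 0.1], [0.413, -0.051, 0.101], [0.424, 0.08, 0.125], [0.513, 0.104, 0.139], [0.517, 0.109, 0.145]]
side 0.25 17905 [[0.2, -0.15, 0.341], [0.2, -0.145, 0.395], [0.208, -0.099, 0.505], [0.224, -0.068, 0.55], [0.233, -0.016, 0.554]]
```

```bash
python3 -m crank '[[-1,0.003,0.008,0.07,-0.02],[-1,0.003,0.008,0.13,-0.02],[-1,0.003,0.008,0.18,-0.02],[-1,0.003,0.008,0.23,-0.02],[-1,0.003,0.008,0.286,-0.02],[-1,0.003,0.008,0.286,-0.02],[-1,0.003,0.008,0.286,-0.02]]'
python3 - <<'E'
from h import *
H=gw(-70,62); print("hinge",H)
H=np.array([.6197,.0144])
P=np.array([.511,-.050]); a0=np.degrees(np.arctan2(*(H-P)))  # from -y toward -x
print("a0",a0-3)
for a in (56,50,40,30,20,12,6,3,0):
    A=np.radians(a+3); peg=H-.124*np.array([np.sin(A),np.cos(A)]); u=np.array([np.cos(A),-np.sin(A)])
    print(a,(peg).round(4),delta([*(peg-.0205*u),.088],-(a+3)))
E
```

```text
time_s: 3.25
tool_pos: [0.4956, -0.0246, 0.0884]
tcp_rot: [[0.866, 0.5, -0.001], [0.5, -0.866, 0.0], [-0.001, -0.001, -1.0]]
wrist_force: [0.5, -1.2, -0.1]
opening: 0.002
grasp_force: 0.0
hinge [-65.97283815  65.52734809]
a0 56.35511175992379
56 [ 0.5134 -0.0495] (array([0.0053, 0.0199, 0.0007]), np.float64(-0.0055), 'heading', np.float64(-59.99))
50 [ 0.5207 -0.0602] (array([0.0029, 0.0461, 0.0007]), np.float64(-0.0388), 'heading', np.float64(-59.99))
40 [ 0.5351 -0.0763] (array([0.0049, 0.0899, 0.0006]), np.float64(-0.0944), 'heading', np.float64(-59.99))
30 [ 0.5522 -0.0896] (array([0.0144, 0.1326, 0.0006]), np.float64(-0.1499), 'heading', np.float64(-59.99))
20 [ 0.5712 -0.0997] (array([0.0313, 0.1731, 0.0006]), np.float64(-0.2055), 'heading', np.float64(-59.99))
12 [ 0.5876 -0.1054] (array([0.0496, 0.203 , 0.0005]), np.float64(-0.2499), 'heading', np.float64(-59.99))
6 [ 0.6003 -0.1081] (array([0.066 , 0.2235, 0.0005]), np.float64(-0.2833), 'heading', np.float64(-59.99))
3 [ 0.6067 -0.1089] (array([0.075 , 0.2331, 0.0005]), np.float64(-0.2999), 'heading', np.float64(-59.99))
0 [ 0.6132 -0.1094] (array([0.0845, 0.2423, 0.0005]), np.float64(-0.3166), 'heading', np.float64(-59.99))
```

Push along the arc to about 12° at a moderate pace, slowing towards the end.

```bash
python3 -m crank '[[-1,0.005,0.02,0,-0.005],[-1,0.003,0.046,0,-0.04],[-1,0.004,0.068,0,-0.066],[-1,0.005,0.09,0,-0.094],[-1,0.009,0.111,0,-0.12],[-1,0.0144,0.133,0,-0.15],[-1,0.022,0.153,0,-0.178],[-1,0.031,0.173,0,-0.205],[-1,0.040,0.188,0,-0.228],[-1,0.050,0.203,0,-0.25],[-1,0.050,0.203,0,-0.25],[-1,0.050,0.203,0,-0.25]]'
python3 - <<'E'
from h import *
for n in ("top","side"):
    p=optics.camera(n)
    for r in models.trace(p,"keeper_peg")[:1]:
        w=pts(p,r["mask"]); print(n,r["confidence"],np.median(w[w[:,2]>.09],0) if (w[:,2]>.09).any() else 0)
H=np.array([.6197,.0144])
for a in (6,3,0,-2):
    A=np.radians(a+3); peg=H-.124*np.array([np.sin(A),np.cos(A)]); u=np.array([np.cos(A),-np.sin(A)])
    print(a,(peg).round(4),delta([*(peg-.0205*u),.088],-(a+3)))
print(get_obs()["wrist_force"])
cv2.imwrite("pics/t2.png",cv2.resize(optics.camera("top")["color"][130:290,140:380],None,fx=2.5,fy=2.5))
E
```

```text
time_s: 4.45
tool_pos: [0.569, -0.0995, 0.0895]
tcp_rot: [[0.258, 0.966, 0.002], [0.966, -0.258, -0.001], [-0.0, 0.002, -1.0]]
wrist_force: [-0.6, -0.9, 0.5]
opening: 0.001
grasp_force: 0.0
side 0.89 [ 0.58635342 -0.10973742  0.10084507]
6 [ 0.6003 -0.1081] (array([-0.0056,  0.0264,  0.0013]), np.float64(-0.0328), 'heading', np.float64(-14.9))
3 [ 0.6067 -0.1089] (array([-0.0061,  0.0396,  0.0013]), np.float64(-0.0495), 'heading', np.float64(-14.9))
0 [ 0.6132 -0.1094] (array([-0.0059,  0.0528,  0.0013]), np.float64(-0.0661), 'heading', np.float64(-14.9))
-2 [ 0.6175 -0.1096] (array([-0.0053,  0.0615,  0.0013]), np.float64(-0.0772), 'heading', np.float64(-14.9))
[-0.49089358 -0.70614969 -0.15341244]
```

View pics/t2.png

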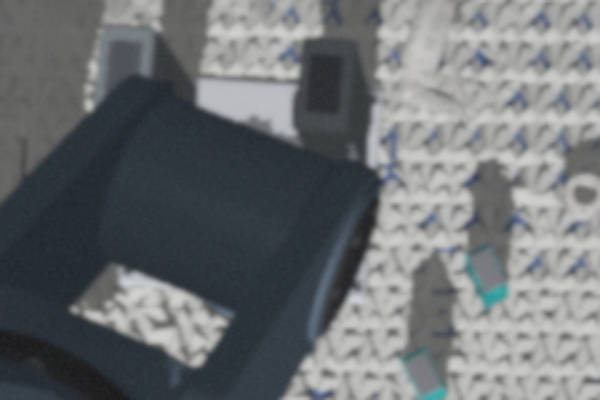

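The arm hides the top view, but the side camera puts the peg at about 12°, following the fingers. Next I push slowly through the detent and check the force.

```bash
python3 -m crank '[[-1,-0.004,0.013,0,-0.017],[-1,-0.0056,0.0264,0,-0.033],[-1,-0.006,0.033,0,-0.041],[-1,-0.006,0.040,0,-0.05],[-1,-0.006,0.046,0,-0.058],[-1,-0.006,0.050,0,-0.066],[-1,-0.006,0.0525,0,-0.066],[-1,-0.006,0.0525,0,-0.066],[-1,-0.006,0.0525,0,-0.066]]'
python3 - <<'E'
from h import *
p=optics.camera("side")
for r in models.trace(p,"keeper_peg")[:1]:
        w=pts(p,r["mask"]); print(r["confidence"],np.median(w[w[:,2]>.09],0))
print(get_obs()["wrist_force"],get_obs()["tool_pos"])
E
```

```text
time_s: 5.6
tool_pos: [0.5934, -0.1087, 0.0884]
tcp_rot: [[0.053, 0.999, 0.001], [0.999, -0.053, -0.0], [-0.0, 0.001, -1.0]]
wrist_force: [-0.4, 1.3, -0.4]
opening: -0.001
grasp_force: 0.0
0.61 [nan nan nan]
[ 0.10877802  0.01675498 -0.30495096] [ 0.59314389 -0.10861411  0.08839443]
  return _methods._mean(a, axis=axis, dtype=dtype,
  ret = um.true_divide(
```

No stop force yet, so I push further in 1 mm steps.

```bash
for i in 1 2; do :; done; python3 -m crank '[[-1,0,0.002,0,0],[-1,0,0.004,0,0],[-1,0,0.004,0,0],[-1,0,0.004,0,0]]' | grep -E "pos|force"; python3 -m crank '[[-1,0,0.002,0,0],[-1,0,0.004,0,0],[-1,0,0.004,0,0],[-1,0,0.004,0,0]]' | grep -E "pos|force"
```

```text
tool_pos: [0.595, -0.1087, 0.0883]
wrist_force: [-0.4, 0.3, -1.0]
grasp_force: 0.0
tool_pos: [0.5956, -0.1086, 0.0881]
wrist_force: [-4.2, -0.4, 1.5]
grasp_force: 2.3
```

```bash
python3 -m crank '[[-1,0,0.002,0,0],[-1,0,0.004,0,0],[-1,0,0.004,0,0],[-1,0,0.004,0,0]]' | grep -E "pos|force"; python3 -m crank '[[-1,0,0.002,0,0],[-1,0,0.004,0,0],[-1,0,0.004,0,0],[-1,0,0.004,0,0]]' | grep -E "pos|force"
```

```text
tool_pos: [0.5959, -0.1086, 0.0881]
wrist_force: [-8.8, -1.8, 4.6]
grasp_force: 4.2
tool_pos: [0.5961, -0.1086, 0.088]
wrist_force: [-11.3, -2.2, 6.8]
grasp_force: 5.9
```

That is a hard stop: 11 N with no more travel. I back off, rise and check the bar.

```bash
python3 -m crank '[[-1,0,-0.03,0,0],[-1,0,-0.06,0,0],[-1,0,-0.06,-0.1,0],[-1,0,-0.06,-0.2,0],[-1,0,-0.06,-0.3,0],[1,-0.1,-0.06,-0.3,0],[1,-0.2,-0.06,-0.3,0],[1,-0.3,-0.06,-0.3,0],[1,-0.4,-0.06,-0.3,0],[1,-0.4,-0.06,-0.3,0],[1,-0.4,-0.06,-0.3,0]]'
python3 - <<'E'
from h import *
import pickle
for n in ("top","side"):
    p=optics.camera(n); pickle.dump(p,open(n+"2.pkl","wb")); w=pts(p)
    w=w[(w[:,0]>.5)&(w[:,0]<.8)&(w[:,1]>-.18)&(w[:,1]<.1)]
    v=w[(w[:,2]>.085)&(w[:,2]<.125)&(w[:,0]<.655)]; print(n,"peg",len(v),np.median(v,0).round(4))
    v=w[abs(w[:,2]-.145)<.004]; r=cv2.minAreaRect((v[:,:2]*1000).astype(np.float32)); print("rear",r)
    v=w[(abs(w[:,2]-.078)<.004)&(w[:,0]<.66)]
    v=v[(v[:,1]<-.01)&(v[:,1]>-.08)]
    if len(v)>20: print("bar fit dx/dy",len(v),np.polyfit(v[:,1],v[:,0],1), "yaw deg of shut expected tan(3)=.052")
    if n=="side": r=models.trace(p,"keeper_peg"); print([(x["confidence"],x["pixel"]) for x in r[:2]])
t=pickle.load(open("top2.pkl","rb")); s=pickle.load(open("side2.pkl","rb"))
im=np.hstack([cv2.resize(t["color"][150:290,140:300],(480,420)),cv2.resize(s["color"][190:290,150:270],(320,267)) if 0 else cv2.resize(s["color"][190:330,150:256],(318,420))])
cv2.imwrite("pics/k3.png",im)
E
```

```text
time_s: 8.4
tool_pos: [0.5609, -0.3086, 0.2381]
tcp_rot: [[0.055, 0.998, 0.002], [0.998, -0.055, -0.0], [0.0, 0.002, -1.0]]
wrist_force: [0.0, 0.5, 0.6]
opening: 0.992
grasp_force: 0.0
top peg 75 [ 0.6125 -0.1116  0.1104]
rear ((694.2989501953125, -52.4168701171875), (156.21351623535156, 60.397762298583984), 87.12936401367188)
bar fit dx/dy 330 [0.05162049 0.61898743] yaw deg of shut expected tan(3)=.052
side peg 119 [ 0.6103 -0.1102  0.101 ]
rear ((693.9110717773438, -50.81116485595703), (155.40057373046875, 62.59546661376953), 86.87579345703125)
bar fit dx/dy 232 [0.03980732 0.61765224] yaw deg of shut expected tan(3)=.052
[(0.9, [234.8, 240.6]), (0.19, [235.4, 238.0])]
```

View pics/k3.png

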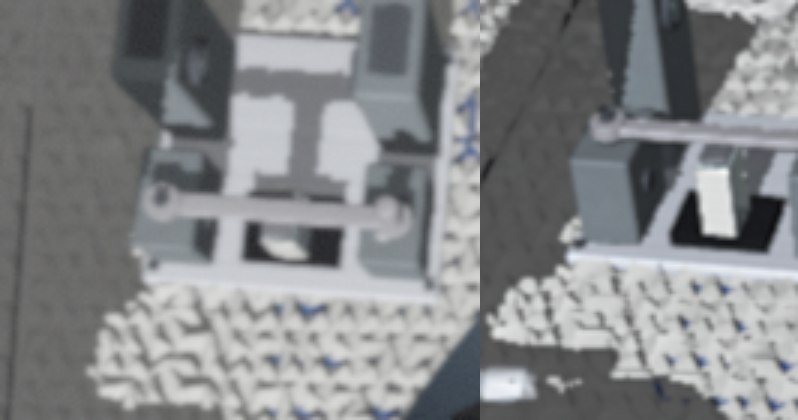

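The keeper is shut: bar slope 2.95° against a gauge yaw of 3°, and the reference cell is in place. Now to the tall cell.

```bash
python3 - <<'E'
from h import *
print(delta([.5376,-.3667,.130],-70))
E
```

```text
(array([-0.1245, -0.0403,  0.2165]), np.float64(0.3727), 'heading', np.float64(-2.92))
```

```bash
python3 -m crank '[[1,-0.124,-0.04,0,0.373],[1,-0.124,-0.04,0,0.373],[1,-0.124,-0.04,0,0.373],[1,-0.124,-0.04,0,0.373],[1,-0.124,-0.04,0,0.373],[1,-0.124,-0.04,0,0.373],[1,-0.124,-0.04,0,0.373],[1,-0.124,-0.04,0,0.373],[1,-0.124,-0.04,0.1,0.373],[1,-0.124,-0.04,0.2165,0.373],[1,-0.124,-0.04,0.2165,0.373],[1,-0.124,-0.04,0.2165,0.373]]'
python3 - <<'E'
from h import *
print(delta([.5376,-.3667,.020],-70))
p=optics.camera("wrist"); cv2.imwrite("pics/w4.png",p["color"])
K=p["intrinsics"];T=p["world_to_cam"]
def fe(P):
    q=T[:3,:3]@np.asarray(P,float)+T[:3,3]; th=np.arctan2(np.hypot(q[0],q[1]),q[2]); a=np.arctan2(q[1],q[0]); return (K[0,2]+K[0,0]*th*np.cos(a),K[1,2]+K[1,1]*th*np.sin(a))
c,s=np.cos(np.radians(20)),np.sin(np.radians(20))
im=p["color"].copy()
for z,col in ((.066,(0,0,255)),):
    for x,y in ((9,14),(9,-14),(-9,14),(-9,-14),(0,0)):
        u=fe([.5376+(c*x-s*y)/1e3,-.3667+(s*x+c*y)/1e3,z]); print(np.round(u)); cv2.circle(im,tuple(int(round(v)) for v in u),2,col,-1)
cv2.imwrite("pics/w4o.png",cv2.resize(im[150:450,120:520],(800,600)))
E
```

```text
time_s: 9.75
tool_pos: [0.537, -0.3659, 0.1287]
tcp_rot: [[0.94, 0.341, -0.003], [0.341, -0.94, 0.003], [-0.002, -0.004, -1.0]]
wrist_force: [0.1, -0.5, 0.7]
opening: 0.998
grasp_force: 0.0
(array([0.001 , 0.0027, 0.2173]), np.float64(-0.0003), 'heading', np.float64(-70.05))
[298. 240.]
[347. 240.]
[299. 269.]
[346. 269.]
[322. 255.]
```

View pics/w4o.png

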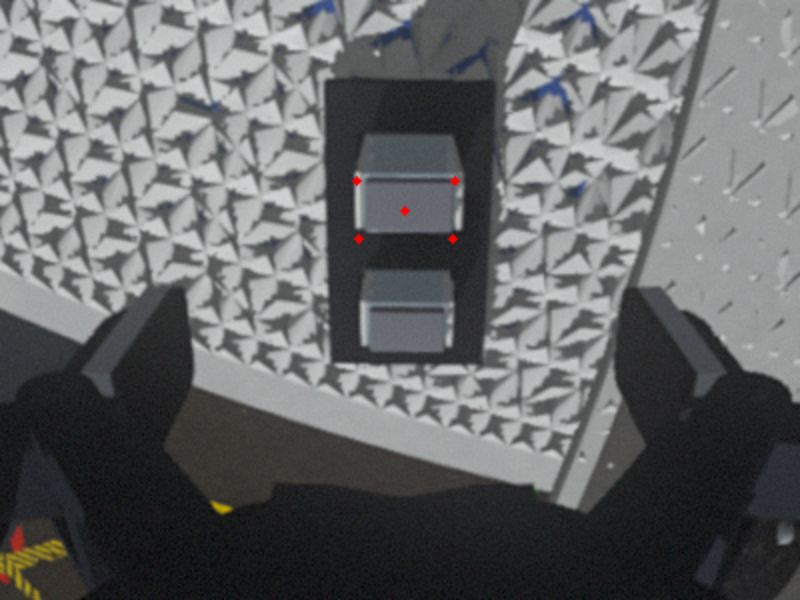

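The wrist view shows the tall cell's stopper at crop px (362-458, 180-232), within about 1.5 mm of my estimate (405,211). The plates face the fingers. I go down slightly corrected and close gently.

```bash
python3 -m crank '[[1,0.002,0.004,0.06,0],[1,0.002,0.004,0.12,0],[1,0.002,0.004,0.17,0],[1,0.002,0.004,0.2,0],[1,0.002,0.004,0.215,0],[1,0.002,0.004,0.215,0],[1,0.002,0.004,0.215,0],[-0.5,0.002,0.004,0.215,0],[-0.5,0.002,0.004,0.215,0],[-0.5,0.002,0.004,0.215,0],[-0.5,0.002,0.004,0.215,0],[-0.5,0.002,0.004,0.215,0],[-0.5,0.002,0.004,0.215,0],[-0.5,0.002,0.004,0.215,0],[-0.5,0.002,0.004,0.215,0],[-0.5,0.002,0.004,0.215,0],[-0.5,0.002,0.004,0.215,0]]' 30
```

```text
time_s: 11.5
tool_pos: [0.5386, -0.3688, 0.023]
tcp_rot: [[0.941, 0.34, -0.001], [0.34, -0.941, 0.001], [-0.0, -0.001, -1.0]]
wrist_force: [-0.5, 2.0, 5.3]
opening: 0.374
grasp_force: 33.2
```

Gripped: 32 mm opening, 33 N. I lift straight up and measure where the cell sits in the hand.

```bash
python3 -m crank '[[-0.5,0,0,-0.01,0],[-0.5,0,0,-0.03,0],[-0.5,0,0,-0.06,0],[-0.5,0,0,-0.1,0],[-0.5,0,0,-0.15,0],[-0.5,0,0,-0.2,0],[-0.5,0,0,-0.26,0],[-0.5,0,0,-0.32,0],[-0.5,0,0,-0.38,0],[-0.5,0,0,-0.42,0],[-0.5,0,0,-0.44,0],[-0.5,0,0,-0.44,0]]' 35
python3 - <<'E'
from h import *
o=get_obs(); tp=np.array(o["tool_pos"]); R=np.array(o["tcp_rot"])
p=optics.camera("side"); cv2.imwrite("pics/s5.png",cv2.resize(p["color"][60:360,300:600],(600,600)))
for r in models.trace(p,"tall_cell")[:4]:
    w=pts(p,r["mask"]); print(r["confidence"],r["pixel"],np.percentile(w,[1,50,99],axis=0).round(4).tolist())
print(delta([*(G0),.2381],-3))
print("tcp",tp)
E
```

```text
time_s: 12.7
tool_pos: [0.5395, -0.3703, 0.2451]
tcp_rot: [[0.941, 0.34, 0.003], [0.34, -0.941, -0.003], [0.002, 0.004, -1.0]]
wrist_force: [0.9, -0.3, -0.6]
opening: 0.372
grasp_force: 34.9
0.97 [264.3, 328.0] [[0.5757, -0.2251, 0.0035], [0.5835, -0.2125, 0.0387], [0.6557, -0.1968, 0.0631]]
0.83 [295.3, 299.8] [[0.5074, -0.1861, 0.0063], [0.5149, -0.1734, 0.0399], [0.5355, -0.1571, 0.0624]]
(array([ 0.4944, -0.4976,  0.0081]), np.float64(-0.3731), 'heading', np.float64(-70.15))
tcp [ 0.53954429 -0.37032803  0.24510308]
```

View pics/s5.png

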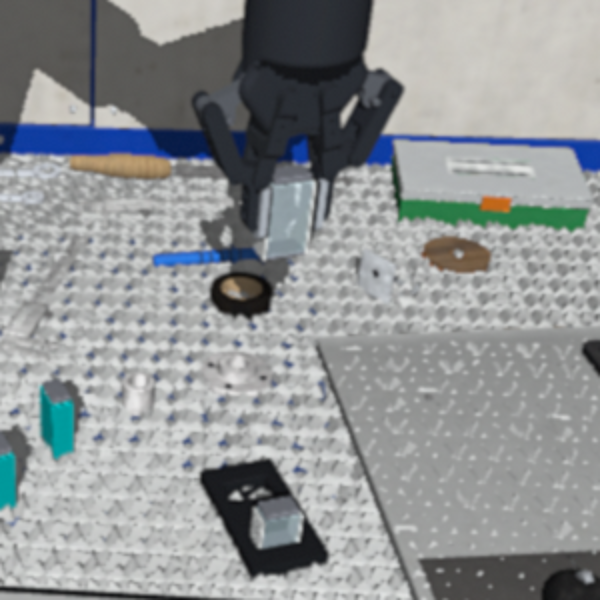

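The side view shows the cell upright between the fingers at crop px (285,215), and the short cell still in the rack. Next I carry it to above the beam and turn it.

```bash
python3 -m crank '[[-0.5,0.03,-0.03,0,-0.03],[-0.5,0.08,-0.08,0,-0.07],[-0.5,0.14,-0.14,0,-0.11],[-0.5,0.2,-0.2,0,-0.15],[-0.5,0.26,-0.26,0,-0.19],[-0.5,0.32,-0.32,0,-0.23],[-0.5,0.38,-0.38,0,-0.27],[-0.5,0.43,-0.43,0,-0.31],[-0.5,0.47,-0.47,0,-0.34],[-0.5,0.49,-0.49,0,-0.36],[-0.5,0.494,-0.498,0,-0.373],[-0.5,0.494,-0.498,0,-0.373],[-0.5,0.494,-0.498,0,-0.373],[-0.5,0.494,-0.498,0,-0.373]]'
python3 - <<'E'
from h import *
print(delta([*(G0),.097],-3)); o=get_obs(); print(o["tool_pos"],o["wrist_force"])
p=optics.camera("side"); 
for r in models.trace(p,"tall_cell")[:4]:
    w=pts(p,r["mask"]); print(r["confidence"],np.round(r["pixel"]),np.percentile(w,[1,50,99],axis=0).round(4).tolist() if len(w) else 0)
a=proj(p,[.686,-.051,.25]); print(a); x,y=int(a[0]),int(a[1])
cv2.imwrite("pics/s6.png",cv2.resize(p["color"][max(y-60,0):y+140,max(x-100,0):x+100],None,fx=3,fy=3))
E
```

```text
time_s: 14.2
tool_pos: [0.6861, -0.052, 0.2417]
tcp_rot: [[0.054, 0.999, -0.001], [0.999, -0.054, 0.0], [0.0, -0.001, -1.0]]
wrist_force: [0.2, 0.3, 0.4]
opening: 0.372
grasp_force: 34.9
(array([0.0017, 0.0009, 0.2895]), np.float64(-0.0005), 'heading', np.float64(-3.08))
[ 0.68611786 -0.05203771  0.2417312 ] [0.19481568 0.33033826 0.40989708]
0.73 [126. 234.] [[0.6666, -0.0608, 0.2246], [0.6834, -0.059, 0.2366], [0.7002, -0.0422, 0.2813]]
0.57 [294. 300.] [[0.5076, -0.1865, 0.0043], [0.5156, -0.1737, 0.0405], [0.5771, -0.157, 0.0628]]
0.56 [267. 329.] [[0.5758, -0.225, 0.003], [0.584, -0.2125, 0.0379], [0.638, -0.1931, 0.0626]]
[229.48745934 117.47008908]
```

View pics/s6.png

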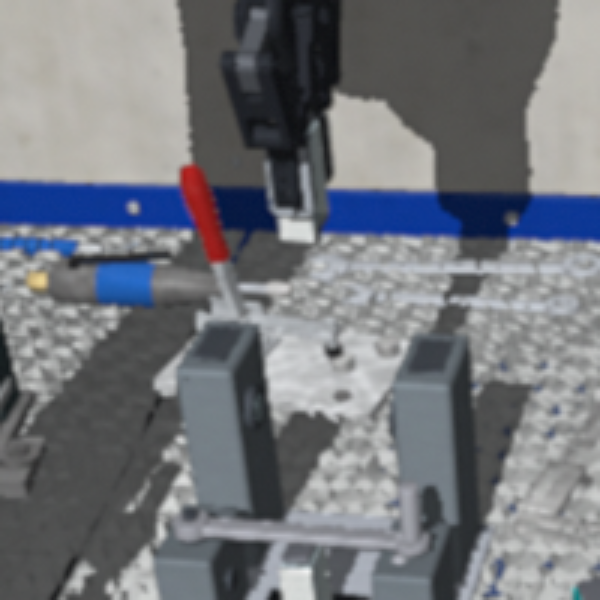

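The view shows the cell upright above the gap between the housings, with the keeper shut below. Before lowering, I check how far the red-handled clamp behind is from the gripper's envelope.

```bash
python3 - <<'E'
from h import *
import pickle
for n in ("top","side"):
    w=pts(pickle.load(open(n+"2.pkl","rb")))
    for lo,hi in ((.03,.08),(.08,.15),(.15,.22),(.22,.32)):
        v=w[(w[:,0]>.726)&(w[:,0]<.9)&(w[:,1]>-.15)&(w[:,1]<.12)&(w[:,2]>lo)&(w[:,2]<hi)]
        if len(v)>3: print(n,lo,len(v),np.percentile(v,[1,50,99],axis=0).round(3).tolist())
    v=w[(w[:,0]>.655)&(w[:,0]<.74)&(w[:,2]>.09)&(w[:,2]<.135)&(abs(w[:,1]+.051)<.06)]
    print(n,"gap walls",len(v),np.percentile(v[:,1],[0,5,50,95,100]).round(4) if len(v) else 0)
E
```

```text
top 0.03 71 [[0.893, -0.009, 0.03], [0.897, -0.001, 0.043], [0.9, 0.027, 0.051]]
top 0.08 16 [[0.726, -0.008, 0.09], [0.727, 0.007, 0.143], [0.729, 0.022, 0.147]]
top gap walls 417 [-0.111  -0.1062 -0.0091  0.0042  0.0088]
side 0.03 52 [[0.891, -0.008, 0.031], [0.898, 0.001, 0.041], [0.9, 0.029, 0.049]]
side 0.08 7 [[0.726, -0.006, 0.093], [0.726, 0.012, 0.143], [0.727, 0.019, 0.143]]
side gap walls 699 [-0.1107 -0.1085 -0.0073  0.0065  0.0089]
```

The clamp is 0.2 m away, so it is clear. I lower the cell into the beam.

```bash
python3 -m crank '[[-0.5,0.001,0.001,0.03,0],[-0.5,0.001,0.001,0.07,0],[-0.5,0.001,0.001,0.11,0],[-0.5,0.001,0.001,0.15,0],[-0.5,0.001,0.001,0.19,0],[-0.5,0.001,0.001,0.23,0],[-0.5,0.001,0.001,0.26,0],[-0.5,0.001,0.001,0.28,0],[-0.5,0.001,0.001,0.287,0],[-0.5,0.001,0.001,0.287,0],[-0.5,0.001,0.001,0.287,0],[-0.5,0.001,0.001,0.287,0],[-0.5,0.001,0.001,0.287,0]]'
python3 - <<'E'
from h import *
print(delta([.6862,-.0514,.097],-3)); print(get_obs()["tool_pos"])
for n in ("side","top"):
  p=optics.camera(n)
  for r in models.trace(p,"tall_cell")[:3]:
    w=pts(p,r["mask"]); print(n,r["confidence"],np.round(r["pixel"]),np.percentile(w,[1,50,99],axis=0).round(4).tolist() if len(w) else 0)
  w=pts(p); v=w[(w[:,0]>.65)&(w[:,0]<.72)&(abs(w[:,1]+.051)<.03)&(w[:,2]>.06)&(w[:,2]<.142)]
  print(n,len(v),np.percentile(v,[1,10,50,90,99],axis=0).round(4).tolist() if len(v) else 0)
  if n=="side": cv2.imwrite("pics/s7.png",cv2.resize(p["color"][130:290,160:320],(600,600)))
E
```

```text
time_s: 15.6
tool_pos: [0.6876, -0.051, 0.1]
tcp_rot: [[0.052, 0.999, 0.002], [0.999, -0.052, -0.0], [-0.0, 0.002, -1.0]]
wrist_force: [0.0, -0.1, -1.2]
opening: 0.373
grasp_force: 34.9
(array([-0.0009, -0.0029,  0.006 ]), np.float64(0.0), 'heading', np.float64(-3.0))
[ 0.68764619 -0.05103639  0.10001339]
side 0.67 [270. 328.] [[0.5759, -0.2251, 0.003], [0.5833, -0.2124, 0.0389], [0.6058, -0.1968, 0.0623]]
side 0.6 [297. 303.] [[0.5077, -0.1862, 0.0038], [0.5155, -0.1735, 0.0405], [0.5511, -0.1557, 0.063]]
side 0.49 [202. 243.] [[0.6653, -0.0605, 0.0021], [0.6835, -0.058, 0.0952], [0.8437, -0.0241, 0.1411]]
side 499 [[0.6559, -0.0627, 0.0829], [0.658, -0.0606, 0.0892], [0.67, -0.057, 0.1161], [0.7026, -0.0442, 0.1342], [0.708, -0.0387, 0.1415]]
top 0.58 [174. 240.] [[0.6736, -0.0639, 0.0575], [0.6873, -0.0606, 0.1013], [0.7023, -0.0556, 0.1378]]
top 0.54 [243. 334.] [[0.576, -0.2251, 0.0091], [0.5898, -0.2135, 0.061], [0.6081, -0.202, 0.0659]]
top 0.52 [278. 310.] [[0.5087, -0.1861, 0.0051], [0.5242, -0.1736, 0.0611], [0.5393, -0.16, 0.0654]]
top 109 [[0.6565, -0.0627, 0.083], [0.6602, -0.0622, 0.0882], [0.679, -0.0605, 0.1088], [0.6948, -0.0581, 0.1232], [0.7017, -0.0575, 0.1356]]
```

View pics/s7.png

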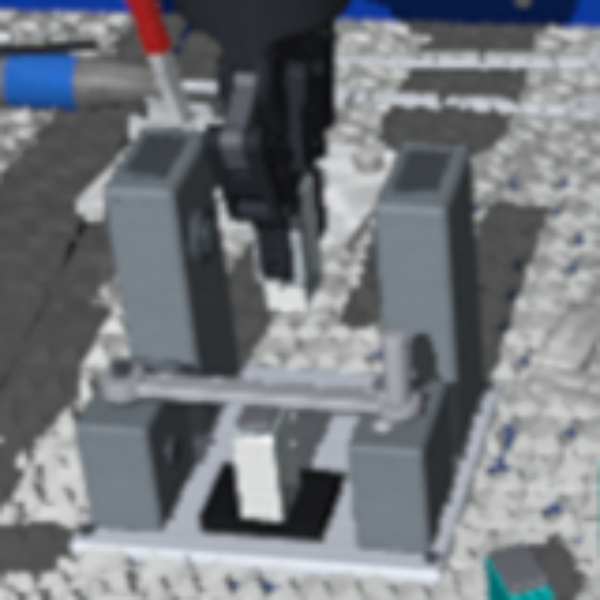

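The cell is upright in the gap and about 3 mm high (bottom at 0.083). I make the final correction and let it settle.

```bash
python3 -m crank '[[-0.5,-0.001,-0.002,0.003,0],[-0.5,-0.001,-0.003,0.006,0],[-0.5,-0.001,-0.003,0.006,0],[-0.5,-0.001,-0.003,0.006,0],[-0.5,-0.001,-0.003,0.006,0],[-0.5,-0.001,-0.003,0.006,0],[-0.5,-0.001,-0.003,0.006,0],[-0.5,-0.001,-0.003,0.006,0],[-0.5,-0.001,-0.003,0.006,0],[-0.5,-0.001,-0.003,0.006,0]]'
python3 - <<'E'
from h import *
print(delta([.6862,-.0514,.097],-3)); print(get_obs()["tool_pos"],get_obs()["dq"])
p=optics.camera("side"); w=pts(p)
v=w[(w[:,0]>.667)&(w[:,0]<.706)&(abs(w[:,1]+.058)<.006)&(w[:,2]>.06)&(w[:,2]<.142)]
print(np.percentile(v,[1,50,99],axis=0).round(4).tolist())
# upright check of clear face: y vs x,z
A=np.c_[v[:,0]-.686,v[:,2]-.1,np.ones(len(v))]; m=v[:,1]<-.055; print(np.linalg.lstsq(A[m],v[m,1],rcond=None)[0].round(4))
E
```

```text
time_s: 16.8
tool_pos: [0.6856, -0.0514, 0.0961]
tcp_rot: [[0.052, 0.999, 0.0], [0.999, -0.052, 0.0], [0.0, 0.0, -1.0]]
wrist_force: [0.4, -0.5, -0.9]
opening: 0.371
grasp_force: 34.9
(array([ 0.0001,  0.0012, -0.0018]), np.float64(-0.0), 'heading', np.float64(-3.01))
[ 0.68557993 -0.05140109  0.09608012] [-1.33661871e-03  7.87171694e-04 -4.61260817e-05  1.36952026e-03
 -1.20823729e-03 -5.74213862e-04]
[[0.6673, -0.0637, 0.0786], [0.6911, -0.0592, 0.1102], [0.7054, -0.0525, 0.1408]]
[-0.074  -0.0086 -0.0591]
```

```bash
python3 -c "
from rig import job; print(job.job_done())"
```

```text
the job is handed in; nothing more can be done
None
```

I shut the keeper bar against its stop, then took the tall cell out by its frosted faces; it is held upright and still between the upper lenses, measured within about 1 mm of the beam's middle (camera calibration is good to 2 mm), and the job was handed in at about 17 s.

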